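Dip the oil of the cutting-oil unit

TASK

The cutting-oil unit has just been topped up and its reservoir drawer is still pulled out, so the dip slot is not under the guide tube. Push the drawer fully home past its spring catch without slamming it, then push the dipstick down the inclined guide tube until its collar stops on the mouth, draw it straight out, and hold it level for reading with its tip over the round tray, about 15 cm above the bench. Finish while still holding it there, still and touching nothing else, and leave the tray, the spanner, the centre punch and the tape measure where they are.

Things in the scene. Friction and masses are not known exactly. Their poses are not given: they have to be found in the camera images.
- unit: Green sheet-steel cutting-oil unit, fixed to the bench. Origin: centre of its underside, on the bench; x points from its front (drawer side) to its back, y to its left, z up. Housing 222 (x) x 200 (y) x 110 (z) mm; behind left on top a grey pump motor up to 187 mm high, front left on top a pressure dial up to 169 mm high. The guide tube leans out from the top on its right (-y) side.
- reservoir (a joint): How far the reservoir drawer is pulled out of the unit's front, m: 0 is fully home, starts 0.06 to 0.10 out. It slides along the unit's x with 1.5 N of friction. The spring catch resists (about 6 N more) from 12 to 5 mm out, then draws the drawer in; 0 is a firm stop. While it is out, the solid deck of the drawer blocks the dipstick about 75 mm short of its collar.
- reservoir_front (a point): Point on the outer face of the drawer front, on its centre line, 85 mm above the bench and 19 mm below the upper edge of the 194 mm wide, 91 mm high front. The face looks to the unit's -x and stands 12.5 mm ahead of the housing. A steel bow handle, 100 mm long along y, about 12 mm thick, stands 35 mm off the face at 46 mm above the bench.
- guide_tube: Steel guide tube of the dipstick, fixed to the unit, inclined 45 degrees. Origin: centre of its mouth (at x -40, y -110, z 155 mm in the unit's frame); z points out of the mouth along the tube (up and to the unit's right), y up and to the unit's left, x to the unit's back. Bore 13 mm, flared to 20 mm in the last 16 mm at the mouth; rim 26 mm across. The tube is 70 mm long; the dipstick goes 170 mm in.
- dipstick_grip (a point): Centre of the yellow grip of the dipstick (60 long x 20 wide x 28 mm high), lying loose on the bench, 14 mm above it. The x axis points along the rod from grip to tip, y across the 20 mm width, z up as it lies. The dipstick is 238 mm long, 0.1 kg.
- dipstick_collar (a point): Centre of the lower face of the dipstick's black collar (28 mm across, 8 mm thick), 38 mm from the grip's centre towards the tip; axes as the grip. This face stops on the tube's mouth.
- dipstick_tip (a point): Tip of the dipstick's steel rod (8 mm thick, round end, two black marks), 170 mm beyond the collar's lower face and 208 mm from the grip's centre; axes as the grip.
- drip_tray: Round steel tray, 124 mm across, 22 mm high, loose on the bench. Origin: centre of its underside.
- spanner: Loose ring-and-fork spanner, 218 mm long, to be left alone. Origin: under its middle.
- punch: Loose green centre punch, 122 mm long, 24 mm thick, lying on the bench, to be left alone. Origin: under its middle.
- tape: Loose yellow tape measure, 64 x 79 x 32 mm, to be left alone. Origin: centre of its underside.

How it is judged:
On the way, in this order (a step that is already met when the one before it is completed fails the run):
1. the reservoir drawer is pushed fully home, past its catch (value of joint reservoir below 0.003 m), for 0.2 s.
2. the dipstick is down the guide tube with its collar on the mouth, the drawer home (distance between dipstick_collar and guide_tube below 0.006 m and angle between the x axis of dipstick_collar and the z axis of guide_tube, either way round below 0.12 rad and value of joint reservoir below 0.004 m), for 0.2 s.
3. the dipstick is drawn right out of the tube (z of dipstick_tip in the frame of guide_tube above 0.01 m), for 0.1 s.
At the end, for the whole second after the job is handed in: The drawer is home (within 4 mm), and the gripper holds the dipstick still in the air, level within 10 degrees, its tip 10 to 22 cm above the bench and within 5 cm (seen from above) of the tray's centre, touching neither the unit nor the tray nor the tape measure (value of joint reservoir below 0.004 m and angle between dipstick_tip's own x axis and vertical between 1.4 and 1.74 rad and horizontal distance between dipstick_tip and drip_tray below 0.05 m and height (world z) of dipstick_tip between 0.1 and 0.22 m and height (world z) of dipstick_grip above 0.08 m and contact force between the fingers and dipstick above 2 N and contact force between dipstick and unit below 0.1 N and contact force between dipstick and drip_tray below 0.1 N and contact force between dipstick and tape below 0.1 N and linear speed of dipstick below 0.03 m/s); the arm keeps its last pose, push and grip.
It fails at once if the drawer is slammed (faster than 0.4 m/s) (velocity of joint reservoir below -0.4 m/s).
It fails at once if the tray is pushed more than 3 cm (distance of drip_tray from where it was at the start of the episode above 0.03 m).
It fails at once if the spanner, the punch or the tape measure is moved more than 3 cm (distance of any of spanner, punch, tape from where it was at the start of the episode above 0.03 m).
It also fails if it takes over 72 s, if anything falls off the work surface, if the arm or the gripper's body presses on something with over 40 N, if the wrist force passes 120 N, or if a joint passes its speed limit or range.

ROBOT

A 6-joint arm with a two-finger parallel gripper is mounted at the origin on a cart in front of the work surface, level with it; the furniture and walls round the work are solid. World frame = base frame: x ahead of the robot, y to its left, z up, the work surface at z = 0. Lengths are in m, angles in rad, forces in N, time in s.
With the tool pointing down it reaches from about 0.275 to 0.875 m from the base axis. Payload 12.5 kg.
Tool frame: the origin (TCP) lies on the centre line of the jaws, within the pads' length; the fingertips stand r.finger_overhang ahead of it and the grasp point (between the pads) lies 3 mm ahead of it (r.finger_overhang is the distance from the TCP to the fingertips, in m); z points along the fingers, y is the direction in which the jaws open and shut (so a half turn about z gives the same grasp; the last joint's range is limited). The gripper opens to 85 mm and grips with 20 to 120 N. Pads are 22 mm wide; open, the fingers measure 114 mm over their backs; the gripper's body (76 mm by 85 mm) begins 54 mm behind the grasp point. The pads swing forward as they close: fully open they stand 13 mm farther back than shut.
Start: joints at [1.139, 0.351, 1.652, -0, 1.139, -0.085], TCP at [0.187, 0.517, 0.253] pointing down, gripper open.
Joint ranges: [-2.75, 2.75], [-0.79, 2.1], [0.01, 2.65], [-1.57, 4.71], [0.07, 3.14], [-2.87, 2.87]. Speed limits (rad/s): [2.22, 2.22, 2.79, 3.14, 3.14, 3.14].

INTERFACE

Orientations are given as a unit quaternion [x, y, z, w].
In Python, from cell import r, optics gives the robot as it stands. The module is installed in compiled form; this text tells all that it offers. Calls block until the motion is done:
- r.move_to(position, orientation): joint-space move of the TCP to a pose.
- r.move_linear(position, rot=None, vel=0.15): straight line of the TCP; rot=None keeps the orientation; vel is the mean speed in m/s.
- r.set_joints(angles): joint-space move.
- r.set_gripper(opening, squeeze=None): opening from 0.0 (shut) to 1.0 (fully open); squeeze is the grip in N (None keeps the last); returns when the fingers have stopped.
- r.sleep(seconds).
- r.inverse_kinematics(position, orientation): joint angles nearest the present ones, or None.
- optics.get_image(name): name is "side" or "top"; returns a dict with "pixels" (400x640x3 uint8, red, green, blue), "depth" (400x640 float32, m along the optical axis (not along the pixel's ray), 0 where there is no reading), "fx", "fy", "cx", "cy" (pixels), "camera_from_world" (4x4, takes a point from world to camera coordinates). Camera axes: x right, y down, z forward; pixel columns grow to the right and rows downward; lengths in m; the calibration is good to about 2 mm. A picture is of the moment at which its call begins.
A pose or a line that the arm cannot do raises r.PlanningError and nothing moves.
- r.hand_in(): hands the job in, once; it reports no verdict.
Readings, each from a call of its own:
- r.current_t(): time.
- r.current_q(): joint angles.
- r.current_qvel(): joint speeds.
- r.current_effort(): joint torques, N m.
- r.current_tool_pos(): TCP position.
- r.current_ee_rot(): TCP orientation.
- r.current_contact_force(): force on the tool from outside, world axes, zero at the start.
- r.current_torque(): the same for the moment, N m.
- r.current_opening(): opening from 0.0 (shut) to 1.0 (fully open).
Only numpy, scipy, OpenCV 4.12 (cv2) and the standard library are available. Lean on these libraries where they do the work, as an engineer would, in place of code of your own. Each camera call takes 0.05 s, during which the arm holds its last target. There are 200 camera calls.

## Working session

There is one attempt and no reset: what is moved stays moved. The work goes in short steps, each a Python script; the robot and the scene stay as the last script left them, time stands still between calls to the robot, and variables do not carry over. Pictures are saved under pics/ and viewed, about 8 in all and at most 12, crops included, and the job is handed in when it is done.

```bash
mkdir -p pics; cat > h.py <<'E'
import numpy as np, cv2
from cell import r, optics
from scipy.spatial.transform import Rotation as R
def snap(name):
    im=optics.get_image(name); np.savez(f'{name}.npz',**im)
    return im
def load(name): return dict(np.load(f'{name}.npz'))
def pts(im):
    v,u=np.mgrid[0:400,0:640]; d=im['depth']
    c=np.stack([(u-im['cx'])/im['fx']*d,(v-im['cy'])/im['fy']*d,d,np.ones_like(d)],-1)
    return (c@np.linalg.inv(im['camera_from_world']).T)[...,:3]
def ray(im,u,v,z):
    T=np.linalg.inv(im['camera_from_world']); d=T[:3,:3]@[(u-im['cx'])/im['fx'],(v-im['cy'])/im['fy'],1]
    return T[:3,3]+d*(z-T[2,3])/d[2]
def proj(im,p):
    c=im['camera_from_world']@np.append(p,1); return im['fx']*c[0]/c[2]+im['cx'],im['fy']*c[1]/c[2]+im['cy']
E
python3 - <<'E'
from h import *
for n in('top','side'):
    im=snap(n); cv2.imwrite(f'pics/{n}0.png',im['pixels'][...,::-1])
    T=np.linalg.inv(im['camera_from_world']); print(n,T.round(3).tolist(),im['fx'],im['cx'],im['cy'])
print(r.finger_overhang,r.current_t(),r.current_ee_rot(),r.current_contact_force())
E
```

```text
top [[-0.011, -0.997, 0.074, 0.515], [-1.0, 0.011, 0.009, -0.083], [-0.01, -0.074, -0.997, 1.444], [0.0, 0.0, 0.0, 1.0]] 413.42726735572313 309.5218107160978 202.41993635413908
side [[0.938, -0.154, 0.309, 0.206], [-0.345, -0.365, 0.865, -1.183], [-0.02, -0.918, -0.395, 0.636], [0.0, 0.0, 0.0, 1.0]] 429.1401196795995 317.81839681257003 197.93881592117665
0.022 0.1 [ 1.72539631e-01  9.85002446e-01 -4.90737502e-04 -1.26346979e-04] [-0.28872904  0.12596618  0.4558275 ]
```

View pics/top0.png

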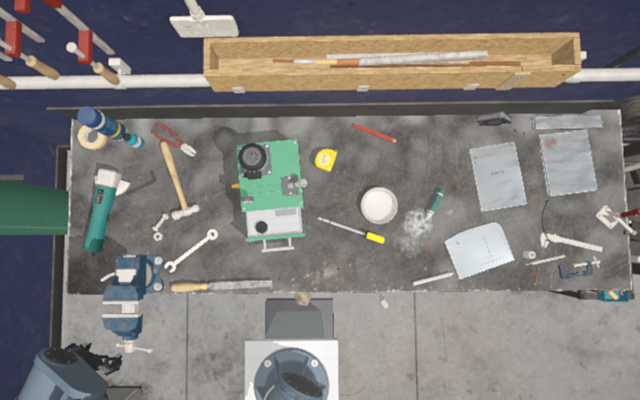

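View pics/side0.png

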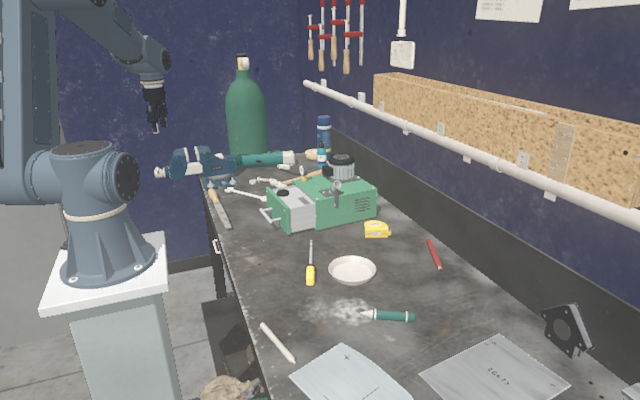

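The top view shows the unit at about (270,180) with its drawer toward the bottom. The dipstick runs from its grip at (375,238) to its tip at (320,219), and the tray is at (378,205). The punch is at (435,203), the tape at (325,158) and the spanner at (190,250). Next I'll measure these.

```bash
python3 - <<'E'
from h import *
im=load('top'); P=pts(im); hsv=cv2.cvtColor(im['pixels'],cv2.COLOR_RGB2HSV)
H,S,V=hsv[...,0],hsv[...,1],hsv[...,2]
box=np.zeros((400,640),bool); box[125:260,225:315]=1
z=P[...,2]
m=box&(abs(z-.110)<.006)&(H>60)&(H<90)&(S>80)
m=cv2.morphologyEx(m.astype('uint8'),cv2.MORPH_OPEN,np.ones((3,3)))>0
print('n',m.sum(),np.median(z[m]))
print('housing', cv2.minAreaRect(P[m][:,:2].astype('float32')))
d=box&(z>.09)&(z<.12)&(np.arange(400)[:,None]>195)
print('all top incl drawer',cv2.minAreaRect(P[box&(z>.085)&(z<.12)][:,:2].astype('float32')))
hi=box&(z>.125)
n,l,st,c=cv2.connectedComponentsWithStats(hi.astype('uint8'))
for i in range(1,n):
    if st[i,4]>5: q=P[l==i]; print('hi',st[i],q.mean(0).round(3),q[:,2].max().round(3))
b2=np.zeros_like(box); b2[210:250,310:395]=1
y=b2&(H>18)&(H<35)&(S>130)&(V>120); ys=np.argwhere(y); print('yellow',ys.mean(0),cv2.minAreaRect(ys[:,::-1].astype('float32')))
print('z',np.median(z[y]), P[y].mean(0))
rect=cv2.minAreaRect(P[y][:,:2].astype('float32'));print(rect)
b3=np.zeros_like(box); b3[180:230,355:402]=1
t=b3&(z>.012)&(S<70); print('tray',cv2.minEnclosingCircle(P[t][:,:2].astype('float32')))
b=np.zeros_like(box); b[165:260,305:320]=1; print('bench z',np.median(z[b]))
cv2.imwrite('pics/t1.png',cv2.resize(im['pixels'][125:260,225:400,::-1],None,fx=4.5,fy=4.4,interpolation=cv2.INTER_CUBIC))
s=load('side'); cv2.imwrite('pics/s1.png',cv2.resize(s['pixels'][140:300,230:400,::-1],None,fx=4.5,fy=3.7,interpolation=cv2.INTER_CUBIC))
E
```

```text
n 2205 0.11018595865498182
housing ((0.7066612839698792, 0.05985574796795845), (0.21714968979358673, 0.1997252106666565), 5.017573356628418)
all top incl drawer ((0.6571453213691711, 0.05464966222643852), (0.319039911031723, 0.2028803825378418), 4.696793079376221)
hi [238 143  31  37 808] [0.741 0.103 0.181] 1.444
hi [290 179  17   9 102] [ 0.672 -0.038  0.145] 0.168
hi [241 196  13   7  76] [0.623 0.123 0.163] 0.173
yellow [237.24166667 374.56666667] ((374.9378967285156, 237.29559326171875), (18.368688583374023, 6.749425411224365), 19.98310661315918)
z 0.028747585503032913 [ 0.49865258 -0.2890175   0.03726962]
((0.5124295353889465, -0.20488867163658142), (0.24261780083179474, 0.03068063221871853), 81.37042236328125)
tray ((0.5704615116119385, -0.2252972275018692), 0.15298061072826385)
bench z 0.0001693525856949485
```

View pics/t1.png

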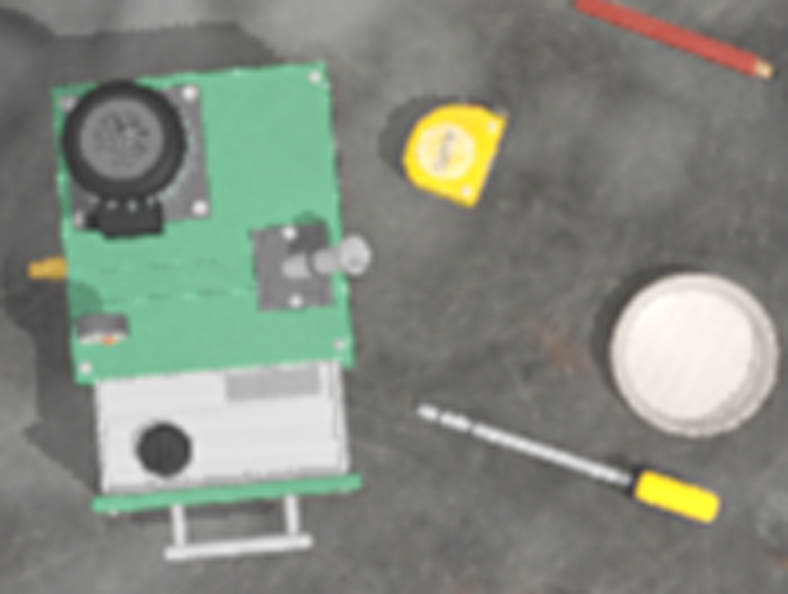

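View pics/s1.png

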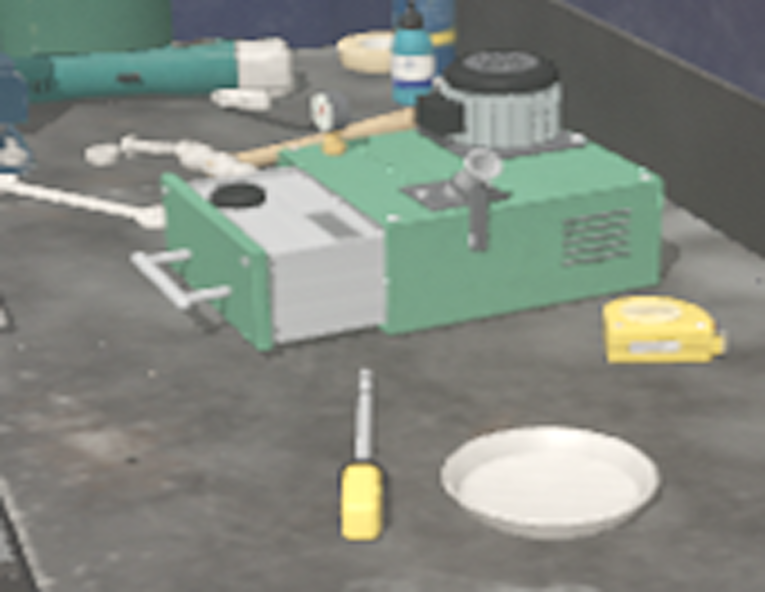

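```bash
cat >> h.py <<'E'
def triang(obs):
    A=np.zeros((3,3));b=np.zeros(3)
    for im,u,v in obs:
        T=np.linalg.inv(im['camera_from_world']); d=T[:3,:3]@[(u-im['cx'])/im['fx'],(v-im['cy'])/im['fy'],1]; d/=np.linalg.norm(d)
        M=np.eye(3)-np.outer(d,d); A+=M; b+=M@T[:3,3]
    return np.linalg.solve(A,b)
YAW=np.radians(4.9); UC=np.array([.7067,.0599,0]); RU=R.from_euler('z',YAW).as_matrix()
def U(p): return UC+RU@np.array(p,float)
def frame(z,x): # tool z, tool x
    z=np.array(z,float);z/=np.linalg.norm(z);x=np.array(x,float);x-=z*(x@z);x/=np.linalg.norm(x)
    return R.from_matrix(np.stack([x,np.cross(z,x),z],1))
E
python3 - <<'E'
from h import *
t,s=load('top'),load('side')
print('mouth pred',U([-.04,-.11,.155]),'px top',proj(t,U([-.04,-.11,.155])),'side',proj(s,U([-.04,-.11,.155])))
print('tri',triang([(t,303,182.8),(s,337.2,183.9)]))
hsv=cv2.cvtColor(t['pixels'],cv2.COLOR_RGB2HSV);H,S,V=[hsv[...,i] for i in range(3)]
y=(H>18)&(H<35)&(S>130)&(V>120); y[:210]=0;y[250:]=0;y[:,:310]=0;y[:,395:]=0
pp=np.array([ray(t,u,v,.024)[:2] for v,u in np.argwhere(y)],'float32'); print('grip',cv2.minAreaRect(pp))
tip=ray(t,225+422/4.5-.4,125+408/4.4-.4,.016)
g=np.array([*cv2.minAreaRect(pp)[0],.014]); print('tip',tip,np.linalg.norm(tip-g),np.degrees(np.arctan2(*(tip-g)[1::-1])))
P=pts(t);tr=(P[...,2]>.008)&(P[...,2]<.03)&(S<70);tr[:180]=0;tr[230:]=0;tr[:,:355]=0;tr[:,402:]=0
n,l,st,c=cv2.connectedComponentsWithStats(tr.astype('uint8'));i=1+st[1:,4].argmax();print('tray',st[i],cv2.minEnclosingCircle(P[l==i][:,:2].astype('float32')))
a=(tip-g);a[2]=0;a/=np.linalg.norm(a)
def ik(p,q): 
    j=r.inverse_kinematics(p,q.as_quat()); return None if j is None else np.round(j,2)
print('push',ik(U([-.3,0,.09]),frame(RU@[.7,0,-.7],RU@[.7,0,.7])),ik(U([-.14,0,.09]),frame(RU@[.7,0,-.7],RU@[.7,0,.7])))
d=RU@np.array([0,.7071,-.7071]); m=U([-.04,-.11,.155])
for sg in(1,-1):
    print('grasp',sg,ik(g+[0,0,.012],frame([0,0,-1],sg*a)),'final',ik([.55,-.25,.2],frame([0,0,-1],sg*RU@[0,1,0])))
    for k in range(-90,91,30):
        z0=RU@np.array([0,-.7071,-.7071]); z=R.from_rotvec(d*np.radians(k)).apply(z0)
        for D in(.038,.23): print(k,D,ik(m-d*D-z*.009,frame(z,sg*d)))
E
```

```text
mouth pred [ 0.67624205 -0.05311466  0.155     ] px top (np.float64(303.5623295620827), np.float64(181.6460509889838)) side (np.float64(337.8252699444039), np.float64(184.04451799202107))
tri [ 0.67360908 -0.05168546  0.15522861]
grip ((0.4982658624649048, -0.2922607958316803), (0.06241264566779137, 0.023091787472367287), 69.39006042480469)
tip [ 0.56891421 -0.09993584  0.016     ] 0.2049001645385868 69.8297772191884
tray [361 188  36  36 339] ((0.610237717628479, -0.30789223313331604), 0.06383068114519119)
push [-0.11  0.44  2.55  2.9   0.63 -1.52] [-0.03  0.54  2.17  2.9   0.36 -1.43]
grasp 1 [-0.61  0.72  1.71 -0.    0.71 -0.26] final [-0.5   0.5   1.56 -0.    1.08 -0.59]
-90 0.038 [-0.34  0.77  2.06  2.7   1.28  2.49]
-90 0.23 [-0.59  0.53  1.91  2.34  1.04  2.84]
-60 0.038 [-0.12  0.57  2.04  3.41  0.69  2.14]
-60 0.23 [-0.4   0.36  1.9   2.86  0.33  2.51]
-30 0.038 [ 0.03  0.56  1.79 -1.46  0.63  0.92]
-30 0.23 [-0.21  0.39  1.66 -1.07  0.52  0.29]
0 0.038 [ 0.08  0.71  1.42 -0.87  1.18  0.41]
0 0.23 [-0.12  0.58  1.29 -0.83  1.21  0.08]
30 0.038 [ 0.05  0.97  0.98 -0.7   1.79  0.24]
30 0.23 [-0.12  0.88  0.83 -0.82  1.85 -0.05]
60 0.038 [-0.02  1.28  0.49 -0.71  2.4   0.1 ]
60 0.23 [-0.17  1.27  0.2  -1.11  2.47 -0.41]
90 0.038 None
90 0.23 None
grasp -1 None final [-0.5   0.5   1.56 -0.    1.08  2.55]
-90 0.038 [-0.34  0.77  2.06  2.7   1.28 -0.65]
-90 0.23 [-0.59  0.53  1.91  2.34  1.04 -0.3 ]
-60 0.038 [-0.12  0.57  2.04  3.41  0.69 -1.  ]
-60 0.23 [-0.4   0.36  1.9   2.86  0.33 -0.63]
-30 0.038 [ 0.03  0.56  1.79 -1.46  0.63 -2.22]
-30 0.23 [-0.21  0.39  1.66 -1.07  0.52 -2.86]
0 0.038 [ 0.08  0.71  1.42 -0.87  1.18 -2.73]
0 0.23 None
30 0.038 None
30 0.23 None
60 0.038 None
60 0.23 [-0.17  1.27  0.2  -1.11  2.47  2.73]
90 0.038 None
90 0.23 None
```

```bash
python3 - <<'E'
from h import *
def ik(p,q): 
    j=r.inverse_kinematics(p,q.as_quat()); return None if j is None else np.round(j,2)
for th in(10,20,30):
    c,s=np.cos(np.radians(th)),np.sin(np.radians(th))
    z=RU@[s,0,-c];f=RU@[c,0,s]
    for sg in(1,-1):
      for x in(-.27,-.1235):
        print(th,sg,ik(U([x,-.015,.08])-.022*z-.011*f,frame(z,sg*f)))
g=np.array([.4983,-.2923,.026])
tray=np.array([.610,-.308,.16])
for an in range(50,131,10):
    a=np.array([np.cos(np.radians(an)),np.sin(np.radians(an)),0]);print(an,ik(tray-.208*a,frame([0,0,-1],a)))
E
```

```text
10 1 [-0.08  0.33  2.19  0.07  0.45  1.35]
10 1 [-0.03  0.53  1.83  0.04  0.61  1.43]
10 -1 [-0.08  0.33  2.19  0.07  0.45 -1.79]
10 -1 [-0.03  0.53  1.83  0.04  0.61 -1.72]
20 1 [-0.1   0.31  2.3   0.32  0.2   1.08]
20 1 [-0.04  0.5   1.95  0.13  0.35  1.33]
20 -1 [-0.1   0.31  2.3   0.32  0.2  -2.06]
20 -1 [-0.04  0.5   1.95  0.13  0.35 -1.81]
30 1 [-0.12  0.32  2.4   2.33  0.14 -0.94]
30 1 [-0.05  0.49  2.06  0.73  0.1   0.72]
30 -1 [-0.12  0.32  2.4   2.33  0.14  2.2 ]
30 -1 [-0.05  0.49  2.06  0.73  0.1  -2.42]
50 [-0.85  0.66  1.4  -0.    1.08 -0.15]
60 [-0.83  0.72  1.29 -0.    1.14 -0.31]
70 [-0.81  0.79  1.17 -0.    1.19 -0.47]
80 [-0.79  0.85  1.04 -0.    1.25 -0.62]
90 [-0.76  0.91  0.92 -0.    1.31 -0.76]
100 [-0.73  0.97  0.8  -0.    1.37 -0.9 ]
110 [-0.69  1.03  0.69 -0.    1.42 -1.04]
120 [-0.65  1.09  0.58 -0.    1.48 -1.18]
130 [-0.61  1.13  0.48 -0.    1.52 -1.31]
```

```bash
python3 - <<'E'
from h import *
th=np.radians(10);c,s=np.cos(th),np.sin(th)
z=RU@[s,0,-c];f=RU@[c,0,s];q=frame(z,f).as_quat()
P=lambda x,h=.08:U([x,-.015,h])-.022*z-.011*f
r.move_to(P(-.27,.22),q); r.set_gripper(0.0,60)
r.move_linear(P(-.27),vel=.15)
F0=r.current_contact_force()
r.move_linear(P(-.225),vel=.06)
ax=RU[:,0]; x=-.225; log=[]
while x<-.11:
    x+=.004 if x<-.145 else .002
    r.move_linear(P(x),vel=.04)
    F=-(r.current_contact_force()-F0)@ax; log.append((round(x,3),round(F,1)))
    if F>16: break
print(log,r.current_t())
r.sleep(.3)
print((r.current_contact_force()-F0).round(1),(RU.T@(r.current_tool_pos()-P(-.1235))).round(4))
im=snap('top');cv2.imwrite('pics/t2.png',cv2.resize(im['pixels'][125:260,225:400,::-1],None,fx=4.5,fy=4.4,interpolation=cv2.INTER_CUBIC))
print(r.current_t())
E
```

```text
[(-0.221, np.float64(-0.9)), (-0.217, np.float64(-0.7)), (-0.213, np.float64(0.3)), (-0.209, np.float64(0.2)), (-0.205, np.float64(0.3)), (-0.201, np.float64(-0.5)), (-0.197, np.float64(0.0)), (-0.193, np.float64(0.8)), (-0.189, np.float64(0.1)), (-0.185, np.float64(-0.0)), (-0.181, np.float64(-0.4)), (-0.177, np.float64(0.2)), (-0.173, np.float64(-0.8)), (-0.169, np.float64(-0.2)), (-0.165, np.float64(0.5)), (-0.161, np.float64(0.1)), (-0.157, np.float64(1.0)), (-0.153, np.float64(-0.4)), (-0.149, np.float64(0.7)), (-0.145, np.float64(-0.1)), (-0.143, np.float64(0.3)), (-0.141, np.float64(0.1)), (-0.139, np.float64(-1.0)), (-0.137, np.float64(0.8)), (-0.135, np.float64(2.5)), (-0.133, np.float64(3.1)), (-0.131, np.float64(1.7)), (-0.129, np.float64(-0.2)), (-0.127, np.float64(-0.2)), (-0.125, np.float64(0.3)), (-0.123, np.float64(11.3)), (-0.121, np.float64(20.9))] 12.8333
[-20.6  -2.7  13.1] [-0.0007  0.0002 -0.0008]
13.1833
```

View pics/t2.png

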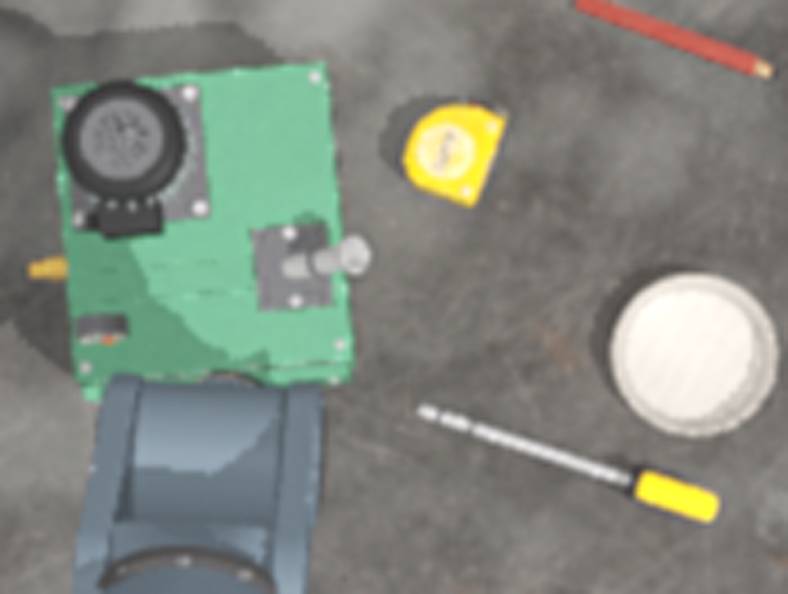

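The drawer is home. The catch force appeared at 12–5 mm out, and the hard stop came at the predicted spot. Next is the dipstick, with the jaws only half open to stay clear of the tray.

```bash
python3 - <<'E'
from h import *
p=r.current_tool_pos(); r.move_linear(p-RU[:,0]*.03+[0,0,.0],vel=.1)
r.move_linear(r.current_tool_pos()+[0,0,.1],vel=.25)
an=np.radians(69.7);a=np.array([np.cos(an),np.sin(an),0]);q=frame([0,0,-1],a).as_quat()
g=np.array([.4983,-.2923,0])
r.move_to(g+[0,0,.13],q); r.set_gripper(.5,80)
r.move_linear(g+[0,0,.025],vel=.1)
r.set_gripper(0,80); print('open',r.current_opening(),r.current_tool_pos(),r.current_t())
r.move_linear(g+[0,0,.23],vel=.2)
for n in('top','side'): im=snap(n);
t,s=load('top'),load('side')
print(r.current_tool_pos(),[proj(i,g+[0,0,.22]+.208*a) for i in(t,s)],r.current_t())
A=cv2.resize(t['pixels'][140:270,290:410,::-1],(400,433),interpolation=cv2.INTER_CUBIC);B=cv2.resize(s['pixels'][110:240,260:380,::-1],(400,433),interpolation=cv2.INTER_CUBIC)
cv2.imwrite('pics/g1.png',np.hstack([A,B]))
E
```

```text
open 0.21587652551334366 [ 0.4986933  -0.29247003  0.02554417] 17.725
[ 0.4979059  -0.2920621   0.22878498] [(np.float64(318.2562631685757), np.float64(214.22963156323283)), (np.float64(309.2873328240223), np.float64(173.28568249091472))] 19.0
```

View pics/g1.png

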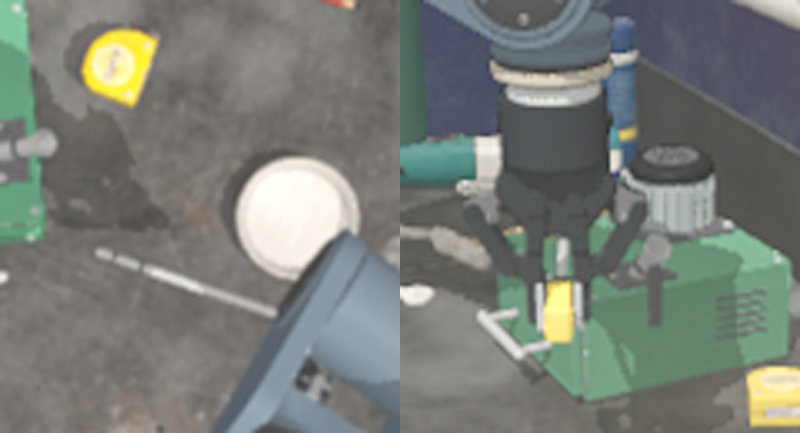

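```bash
python3 - <<'E'
from h import *
t,s=load('top'),load('side')
tip=triang([(t,318.8,215.6),(s,308.8,182)]);print('tip',tip)
an=np.radians(69.7);a=np.array([np.cos(an),np.sin(an),0]);g=np.array([.4979,-.2921,0])
for im,n in((t,'top'),(s,'side')):
    P=pts(im);w=P-g;m=(P[...,2]>.14)&(P[...,2]<.3)&(w@a>.05)&(w@a<.215)&(abs(w@np.cross(a,[0,0,1]))<.02)
    q=P[m];print(n,m.sum())
    if m.sum()>4:
        l=q@a-g@a;o=np.argsort(l)
        print(np.c_[l,(q-g)@np.cross(a,[0,0,1]),q[:,2]][o][::max(1,len(o)//14)].round(4).tolist())
        vec=np.polyfit(l,q[:,2],1),np.polyfit(l,(q-g)@np.cross(a,[0,0,1]),1);print(vec)
E
```

```text
tip [ 0.56750377 -0.09913477  0.19466036]
top 140
[[0.051, -0.0023, 0.2185], [0.0616, 0.0034, 0.2124], [0.0721, -0.0036, 0.2155], [0.0855, -0.0021, 0.2184], [0.0974, -0.0032, 0.216], [0.1075, -0.0005, 0.2141], [0.1174, 0.0024, 0.2073], [0.128, -0.0047, 0.2128], [0.1393, 0.0008, 0.2116], [0.1515, -0.0004, 0.2115], [0.1628, -0.0045, 0.2147], [0.1741, 0.0009, 0.2148], [0.1853, -0.0029, 0.2095], [0.1957, -0.0005, 0.2135]]
(array([-0.05426506,  0.22125717]), array([-6.40057860e-03, -1.85938709e-06]))
side 37
[[0.0703, -0.0025, 0.2196], [0.0748, 0.0024, 0.2177], [0.0789, -0.0028, 0.2189], [0.0848, -0.0004, 0.2192], [0.0901, -0.0031, 0.2171], [0.0956, -0.0033, 0.2176], [0.1005, 0.0018, 0.2156], [0.1043, 0.0017, 0.2168], [0.1084, -0.0036, 0.2181], [0.1167, -0.0011, 0.2176], [0.1199, 0.0014, 0.2162], [0.1282, 0.0012, 0.2158], [0.1317, -0.0015, 0.2174], [0.1408, -0.0045, 0.2138], [0.1466, 0.0008, 0.2144], [0.1541, 0.0006, 0.2144], [0.1581, -0.005, 0.2129], [0.1615, -0.0023, 0.2145], [0.1847, -0.0058, 0.2087]]
(array([-0.06686977,  0.224289  ]), array([-0.031009  ,  0.00236923]))
```

```bash
cat >> h.py <<'E'
M=np.array([.675,-.0525,.155])
DT=np.array([1,-.008,.06]); DT/=np.linalg.norm(DT); GT=np.array([0,0,.0105])
d=RU@np.array([0,.70711,-.70711]); Z0=RU@np.array([0,-.70711,-.70711])
def toolpose(collar,ax,zh,DT=DT,GT=GT):
    # tool rotation taking DT to ax with tool z near zh
    A=frame(zh,ax); Rt=R.align_vectors([ax,zh],[DT,[0,0,1]],weights=[1e6,1])[0]
    return collar-Rt.apply(GT+.038*DT), Rt
def crop(names,ctr,fn,h=35):
    o=[]
    for n in names:
        im=load(n);u,v=map(int,proj(im,ctr)); o.append(cv2.resize(im['pixels'][v-h:v+h,u-h:u+h,::-1],(400,400),interpolation=cv2.INTER_CUBIC)); print(n,'crop origin',u-h,v-h,'scale',400/(2*h))
    cv2.imwrite(fn,np.hstack(o))
E
python3 - <<'E'
from h import *
p,q=toolpose(M-d*.205,d,Z0)
print(p,r.inverse_kinematics(p,q.as_quat()))
r.move_linear(p,rot=q.as_quat(),vel=.12)
r.sleep(.3);snap('top');snap('side')
crop(['top','side'],M-d*.06,'pics/p1.png')
for n in('top','side'): 
    im=load(n);print(n,'tip',proj(im,M-d*.035),'collar',proj(im,M-d*.205),'mouth',proj(im,M))
print(r.current_tool_pos()-p,r.current_t())
E
```

```text
[ 0.68908192 -0.21675846  0.33468357] [-0.15168201  0.57139933  1.26009991 -0.75692888  1.2201617   0.00922326]
top crop origin 281 143 scale 5.714285714285714
side crop origin 309 140 scale 5.714285714285714
top tip (np.float64(311.1720280302736), np.float64(180.27966884188544)) collar (np.float64(353.82946231439485), np.float64(170.64681124949297)) mouth (np.float64(303.3703527298579), np.float64(182.04143507120048))
side tip (np.float64(341.179073666883), np.float64(178.99914680668954)) collar (np.float64(362.57399199210676), np.float64(150.69224607068531)) mouth (np.float64(337.37273632830625), np.float64(184.03518441024568))
[-3.39986673e-05 -5.81425191e-05  7.44236429e-07] 21.4667
```

View pics/p1.png

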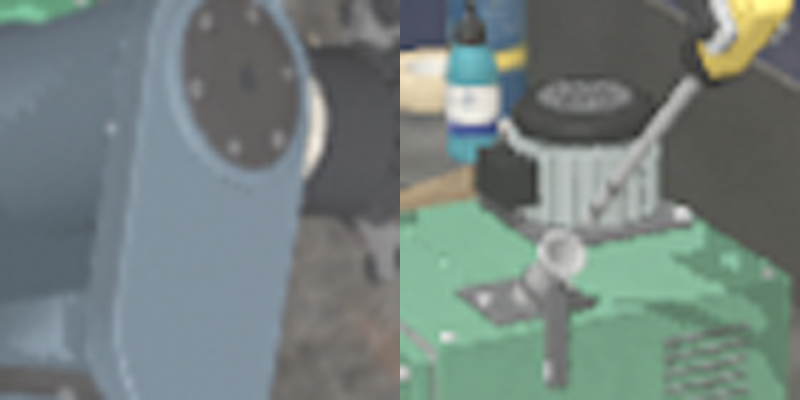

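The side view shows the rod tip at crop (596,217), just above the mouth at (562,253), roughly aligned. The top view is blocked by the wrist. I'll fit the rod line from the side depth.

```bash
python3 - <<'E'
from h import *
im=load('side');P=pts(im);w=P-M
L=w@(-d); X=w@RU[:,0]; e=RU@np.array([0,.70711,.70711]); E_=w@e
m=(L>.035)&(L<.19)&(abs(X)<.02)&(abs(E_)<.025)
o=np.argsort(L[m]);tab=np.c_[L[m],X[m],E_[m]][o]
print(m.sum(),(tab[::max(1,len(tab)//22)]*1000).round(1).tolist())
k=tab[:,0]>.05
print(np.polyfit(tab[k,0],tab[k,1],1),np.polyfit(tab[k,0],tab[k,2],1))
m=(abs(L)<.012)&(abs(X)<.02)&(abs(E_)<.02)
print('rim',m.sum(),(np.c_[L,X,E_].reshape(3,400,640)[:, m] if 0 else np.array([L[m],X[m],E_[m]]).T*1000).round(1).tolist()[::3])
E
```

```text
85 [[41.7, -2.9, 0.6], [47.0, -3.4, 4.7], [52.0, -0.9, -1.6], [56.6, -2.2, -0.3], [64.4, -4.0, 2.7], [69.2, -2.3, 3.2], [78.9, -4.5, -1.4], [80.8, -3.2, 4.0], [88.8, 1.6, -1.0], [94.8, -3.6, 0.1], [95.4, -2.8, 2.8], [103.3, -3.0, 2.0], [109.5, -2.3, 1.8], [111.3, -0.3, 0.5], [121.0, -3.4, 2.4], [122.6, -3.1, 4.7], [126.1, -2.1, 2.6], [134.4, 0.2, 0.9], [137.5, -0.4, 2.5], [145.2, -2.6, 5.1], [148.0, -5.4, 0.8], [153.2, -3.2, 3.9], [159.5, -1.0, 0.1], [162.9, -4.8, 2.0], [170.5, -2.3, 0.4], [174.7, -3.7, 1.4], [176.6, -1.9, 0.1], [181.4, -3.7, 0.8], [187.5, -3.3, 0.4]]
[ 0.00171006 -0.00189313] [0.00057881 0.00114157]
rim 44 [[0.7, -3.2, 14.2], [3.0, -8.7, 10.7], [1.4, 1.7, 9.5], [0.4, -11.8, 9.1], [-8.7, 2.4, 10.8], [0.4, 7.5, 5.4], [-11.4, -3.9, 9.9], [-0.6, 6.8, 2.5], [-10.0, 3.9, 4.2], [1.8, 7.6, -2.2], [-6.2, 4.0, -1.1], [-0.6, -12.8, -4.0], [0.8, 5.7, -8.3], [0.2, -8.0, -8.7], [0.7, 1.3, -10.8]]
```

The rod is parallel to the tube. It sits about +3 mm in unit x and +1.7 mm up from the rim centre, so I'll shift it and insert under force control.

```bash
cat >> h.py <<'E'
EE=RU@np.array([0,.70711,.70711])
M2=M-.0028*RU[:,0]-.0015*EE
E
python3 - <<'E'
from h import *
def P(L): return toolpose(M2-d*L,d,Z0)
r.move_linear(P(.205)[0],vel=.05); r.sleep(.2)
F0=r.current_contact_force();log=[]
L=.205
while L>-.008:
    st=.006 if L>.012 else .002
    L-=st; r.move_linear(P(L)[0],vel=.06 if st>.003 else .03)
    F=r.current_contact_force()-F0; f=(-F@d,F@RU[:,0],F@EE); log.append([round(L*1000),*np.round(f,1)])
    if f[0]>14 or max(map(abs,f[1:]))>15: break
print([list(map(float,l)) for l in log[::2]],log[-3:],r.current_t(),r.current_opening())
snap('side');crop(['side'],M-d*.03,'pics/i1.png',40)
E
```

```text
[[199.0, 0.7, 0.9, 0.6], [187.0, -0.0, 0.7, 0.7], [175.0, 0.2, 0.7, 0.6], [163.0, -0.1, 1.1, 0.7], [151.0, -0.4, 0.4, 0.7], [139.0, 0.3, 0.4, 0.8], [127.0, -0.0, 1.3, 0.3], [115.0, 0.7, 1.6, 1.2], [103.0, -0.5, 0.2, 0.6], [91.0, 0.8, 0.5, 0.3], [79.0, 0.0, -0.4, 1.0], [67.0, 0.4, 0.1, 0.7], [55.0, -0.1, 0.5, 0.7], [43.0, 0.9, 0.4, 0.0], [31.0, -0.5, 1.4, 0.3], [19.0, 0.3, 0.8, 0.2], [7.0, -0.7, 0.0, 0.0], [3.0, 0.2, 0.9, 1.5], [-1.0, 6.4, -0.1, 2.2]] [[1, np.float64(0.3), np.float64(0.1), np.float64(-0.1)], [-1, np.float64(6.4), np.float64(-0.1), np.float64(2.2)], [-3, np.float64(17.7), np.float64(-2.9), np.float64(1.0)]] 31.4167 0.22025221858146865
side crop origin 300 139 scale 5.0
```

View pics/i1.png

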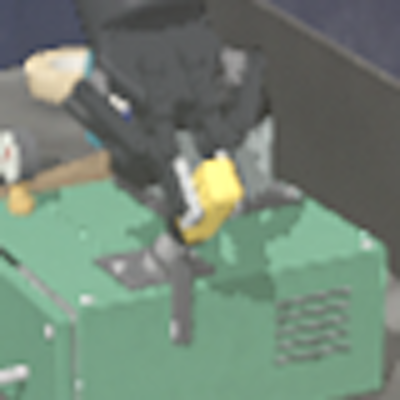

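The collar is seated: axial force rose to 18 N at the expected depth, and side forces were near zero. Now I'll hold briefly, withdraw and carry it to the tray.

```bash
python3 - <<'E'
from h import *
r.sleep(.4)
r.move_linear(toolpose(M2-d*.24,d,Z0)[0],vel=.1); print(r.current_t()); r.sleep(.15)
an=np.radians(75);a=np.array([np.cos(an),np.sin(an),0]);T=np.array([.610,-.308,.155])
p,q=toolpose(T-.17*a,a,[0,0,-1])
print(p,r.inverse_kinematics(p,q.as_quat()))
r.move_linear(p,rot=q.as_quat(),vel=.15); r.sleep(.6)
for n in('top','side'):
    im=snap(n);P=pts(im);w=P-(T-.208*a);n_=np.cross(a,[0,0,1])
    m=(P[...,2]>.08)&(P[...,2]<.24)&(w@a>.05)&(w@a<.23)&(abs(w@n_)<.03)
    l=(w@a)[m];print(n,m.sum(),l.max(),np.polyfit(l,P[m][:,2],1),np.polyfit(l,(w@n_)[m],1),proj(im,T))
crop(['top','side'],T,'pics/f1.png',50)
print(r.current_t(),r.current_opening(),np.abs(r.current_qvel()).max())
E
```

```text
34.45
[ 0.55600288 -0.50951999  0.16548115] [-0.81990174  0.82723154  1.07417865  0.05317745  1.27234317 -0.56655982]
top 130 0.20635429421876414 [-0.00874721  0.16000713] [ 0.00365203 -0.00037182] (np.float64(385.38177950979707), np.float64(201.76747596019746))
side 1 0.10776319990579905 [0.74089803 0.07984154] [-0.01993644 -0.00214841] (np.float64(352.6132291248289), np.float64(222.21004467643428))
top crop origin 335 151 scale 4.0
side crop origin 302 172 scale 4.0
37.8167 0.2206552642326056 0.0017860497075054564<stdin>:11: RankWarning: Polyfit may be poorly conditioned
<stdin>:11: RankWarning: Polyfit may be poorly conditioned
```

View pics/f1.png

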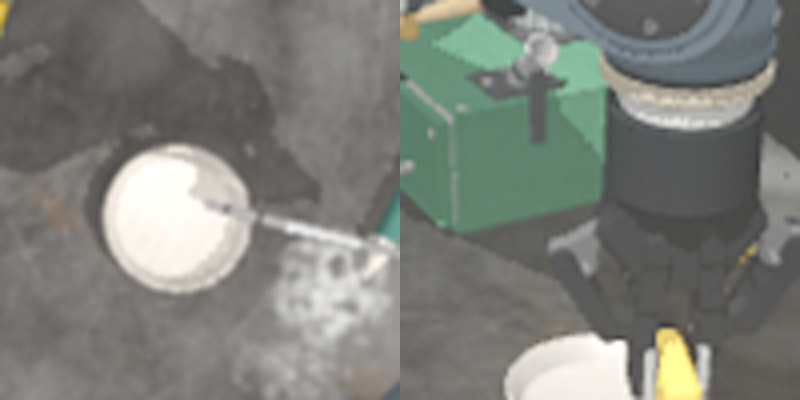

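```bash
python3 - <<'E'
from h import *
im=load('top');P=pts(im);w=(P-UC)@RU
m=(abs(w[...,1])<.08)&(w[...,2]>.09)&(w[...,2]<.115)&(w[...,0]<-.09)&(w[...,0]>-.3)
print('drawer front x (home -0.1235):',np.percentile(w[m][:,0],1))
r.hand_in()
E
```

```text
drawer front x (home -0.1235): -0.12545604380603076
the job is handed in; nothing more can be done
```

I finished all the steps and handed the job in at about 38 s of the 72 s limit; no verdict came back. The arm is holding the dipstick level over the tray.

- **Drawer:** I pushed it home slowly (0.04 m/s). The catch force showed 12 to 5 mm out, and the hard stop came where expected. The last depth check put the drawer front within about 2 mm of home, which is about as fine as the camera calibration.
- **Dipstick in the tube:** I pushed it down until the collar seated, with 18 N along the tube and under 3 N sideways. I held it there for 0.4 s and then drew it straight out.
- **Final hold:** The rod is level within about 0.5°, and its tip is about 15 cm above the bench. The tip is within about 1 cm of the tray centre, and the arm is still.

**Weak or missing checks:**
- The top camera was blocked by the wrist just before insertion, so I aligned the rod from the side view and its depth alone.
- In the final pose the side depth had too few rod points, so the level and height figures come from the top camera only.
- Two estimates of the tip height just after the grasp differed by about 1 cm. I used the depth one, and the insertion fitted.
- I did not measure the tray, spanner, punch or tape again at the end. No tool path went near them except the grasp beside the tray. The tray was clear of the jaws by calculation.

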